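# Unload the clamped specimen plate onto the reading stage

## Task

The black specimen plate is held on the sloping stand under the red hinged clamp bar. Swing the bar right back, slide the plate down the slope by its blue grip tab until it is clear of the bar and the grey keeper lips, and lay it the same way round, flat between the blue rails of the white reading stage, gently pushed fully home against the end stop. Then close the empty clamp bar fully, and leave the petri dish, beaker and timer where they stand.

Things in the scene. Friction and masses are not known exactly. Their poses are not given: they have to be found in the camera images.
- stand: Level foot of the sloping clamp stand, 160 x 110 mm, fixed to the bench. Origin: centre of its underside on the bench; x points horizontally from the low (robot) side to the high hinge side, y to the left, z up.
- deck: Sloping aluminium deck of the stand, 170 x 92 mm, tilted 25 degrees to face the robot, no stop at its low end (friction keeps the plate). Origin: centre of its top surface, 76 mm above the bench; x runs up the slope (low edge x = -85 mm, 40 mm above the bench), y left, z its outward normal. Grey side guides: inner faces y = +-35 mm, 9 mm high, x = -44 to +81 mm.
- keepers (a point): Point midway between the two grey keeper lips, which reach over the plate's side edges (deck x = 20 to 60 mm, in to y = +-27 mm, underside 9.5 mm above the deck) so that the plate cannot be lifted off; slid 40 mm or more down the slope from its start it is free.
- clamp_bar (a joint): Red clamp bar across the plate, hinged along y at the top of the deck. 0 = closed (it starts within 0.06 of that), grows as the bar is lifted up and away from the robot, end of travel 1.4 rad (80 degrees). Stiff hinge (about 0.25 N m, 2 to 4 N at the handle): it stays where it is left. Closed, its rubber foot stands in front of the plate's raised rib and blocks the plate.
- clamp_hinge (a point): Point on the hinge axis of the bar, half-way between its lugs; at x = 85 mm, z = 21 mm in the deck's frame.
- clamp_handle (a point): Middle of the bar's steel handle rod: 12 mm in diameter, 68 mm long along y, 59 mm clear between its two side wires; free all round in the middle. It is 107 mm from the hinge axis; closed it lies at x = -15 mm, z = 60 mm in the deck's frame, with 44 mm free between it and the red bar. Can be gripped across its diameter and rolls between the fingers as the bar swings.
- plate_tab (a point): Centre of the plate's upright blue grip tab: 10 mm thick along the plate's x, 44 mm wide (y), standing 36 mm proud of the plate's upper face (this point is 18 mm above that face). The tab stands square to the plate, so on the deck it leans 25 degrees with the deck's normal. Axes as the plate's: x towards the far (rib) end, z up out of the upper face.
- plate_center (a point): Middle of the black specimen plate, 130 mm long (x), 64 mm wide (y), 6 mm thick, about 0.12 kg; half-way through its thickness. Tab centre at x = -55 mm from here; a rib 8 mm thick and 10 mm high stands at x = +56 mm. It lies on the deck, its middle at x = -5 mm of the deck's frame.
- plate_far (a point): Middle of the far (rib) end of the plate at its underside: 65 mm from the middle along the plate's x. Axes as the plate's.
- stage: White reading stage, 160 mm long (x), 92 mm wide (y), top surface 10 mm above the bench, fixed. Origin: centre of its underside; x points towards its blue end stop, z up. Two blue side rails (inner faces at y = +-38 mm, 9 mm high) run from x = -48 to +72 mm. The blue block heater (fixed, 140 mm high) stands between the stand and the stage.
- stage_stop (a point): Foot of the stage's blue end stop: middle of its inner face, at the level of the stage's surface, x = 70 mm from the stage's centre. The stop is 14 mm high. The plate is home when its far end touches this face. Axes as the stage's.
- end_stop: Blue end stop across the far end of the stage, 92 x 10 x 14 mm, fixed to it. Origin: foot of its inner face, the same point as stage_stop; x points away from the plate.
- petri: Petri dish bystander, 61 mm across, 14 mm high; origin under its centre.
- beaker: Beaker with blue contents, bystander, 62 x 68 mm, 84 mm high; origin under its centre.
- timer: White bench timer, bystander, 58 x 66 mm, 18 mm high; origin under its centre.

How it is judged:
By the outcome, as a careful person would: the job done as asked, in the order asked, and still so for the second after the job is handed in, with the robot touching nothing.
It also fails if it takes over 72 s, if anything falls off the work surface, if the arm or the gripper's body presses on something with over 40 N, if the wrist force passes 120 N, or if a joint passes its speed limit or range.

## Robot

A 6-joint arm with a two-finger parallel gripper is mounted at the origin on a cart in front of the work surface, level with it; the furniture and walls round the work are solid. World frame = base frame: x ahead of the robot, y to its left, z up, the work surface at z = 0. Lengths are in mm, angles in rad, forces in N, time in s.
With the tool pointing down it reaches from about 350 to 775 mm from the base axis. Payload 7.3 kg.
Tool frame: the origin (TCP) lies on the centre line of the jaws, within the pads' length; the fingertips stand 11 mm ahead of it and the grasp point (between the pads) lies 8 mm behind it; z points along the fingers, y is the line along which they close (so a half turn about z gives the same grasp; the last joint's range is limited). The gripper opens to 92 mm and grips with 3 to 60 N. Pads are 19 mm wide; open, the fingers measure 130 mm over their backs; the gripper's body (75 mm by 190 mm) begins 47 mm behind the grasp point.
Start: joints at [1.107, 0.342, 1.524, -0, 1.275, -0.146], TCP at [164.037, 498.737, 208.141] pointing down, gripper open.
Joint ranges: [-2.53, 2.53], [-0.77, 2.02], [0.04, 2.7], [-1, 4.14], [0.28, 2.66], [-3.11, 3.11]. Speed limits (rad/s): [2.57, 2.57, 3.14, 3.14, 3.14, 3.14].

## Interface

Orientations are given as [roll, pitch, yaw] about the fixed x, y, z axes, in that order (R = Rz(yaw) Ry(pitch) Rx(roll)).
In Python, from plant import bot gives the robot as it stands.
- The arm moves only by the tool step_arm, never from a script. Its argument "deltas" is a list of rows, each a list of 5 numbers: the opening, from 0 (shut) to 1 (fully open), then the shift along the tool's x, y, z each as a share of 0.5 m, from -1 to 1, then the turn about the tool's z as a share of pi/2 rad, from -1 to 1. In form: [[claw, x, y, z, turn], ...]. A call has 1 to 8 rows; each row shifts and turns the commanded pose from where the row before left it, along the tool's axes as they then stand; what a row does not reach is not made up. A row lasts 1/10 s, in which the tool goes at most 50 mm and 8.59 degrees, less where a joint would pass 70% of its speed; a pose out of reach is approached as far as the arm can. A call with a number of a shift or a turn outside -1 to 1 is refused whole. A call with a gripper value outside its range is refused whole. The fingers move at their own pace and stop on an object; the grip force is fixed at half the most. Time passes only in rows, so rows that do not move let the fingers close. It gives the time, the measured TCP pose, the force, the opening and the grip force at its end, in the units of the state.
- bot.get_obs(): the state, without advancing time (a new reading comes with each control period).
- bot.capture(name): name is "scene" or "top" or "wrist"; returns (picture, depth): 480x640x3 uint8, red, green, blue; 480x640 float32, mm along the optical axis (not along the pixel's ray), 0 where there is no reading.
- bot.camera_params(name): a dict with "fov_y" (degrees; the focal length in pixels is half the picture's height over the tangent of half this angle, whatever the lens; pixels are square), "cx", "cy" (the principal point, pixels), "rvec" (rotation vector, rad) and "tvec" (3), from world to camera coordinates, as OpenCV has them. Camera axes: x right, y down, z forward; pixel columns grow to the right and rows downward; lengths in mm; the calibration is good to about 2 mm. The wrist camera is an equidistant fisheye: a pixel r from the principal point sees the ray r / f radians off the axis. A picture is of the moment at which its call begins: read the wrist's pose just before it. camera_params takes no time and is no camera call; for the wrist camera it gives the pose at the moment of the call.
- bot.close_job(): hands the job in; it is judged then, once.
The state is a dict: "time": time; "joint_positions": joint angles; "dq": joint speeds; "tau": joint torques, N m; "tool_pos": TCP position; "tcp_rot": TCP orientation; "contact_force": force on the tool from outside, world axes, zero at the start; "moment": the same for the moment, N m; "grip_width": finger opening in mm; "finger_force": force on a finger pad.
Only numpy, scipy, OpenCV 4.12 (cv2) and the standard library are available. Lean on these libraries where they do the work, as an engineer would, in place of code of your own. Each camera call takes 0.05 s, during which the arm holds its last target. There are 200 camera calls.

## Working session

There is one attempt and no reset: what is moved stays moved. The work goes in short steps, Python scripts to look and compute and a tool call to move; the robot and the scene stay as the last step left them, time stands still between calls to the robot, and variables do not carry over. Pictures are saved under pics/ and viewed, at most 10 in all, crops included, and the job is handed in when it is done.

Besides the shell and the picture viewer there is one more tool, called after ">>>" as a command line: name --pt "numbers of a row" for each row, then --argument value for the rest. step_arm: Moves the arm, as the interface text tells. Shift numbers are shares of 0.5 m and turn numbers shares of pi/2 rad, none past 1 either way. Its arguments: {"type":"object","properties":{"deltas":{"type":"array","items":{"type":"array","items":{"type":"number","minimum":-1,"maximum":1}}}},"required":["deltas"]}

```bash
ls; mkdir -p pics
cat > h.py <<'E'
import numpy as np,cv2
from plant import bot
from scipy.spatial.transform import Rotation as R
def cam(n):
    p=bot.camera_params(n); f=240/np.tan(np.radians(p['fov_y'])/2)
    M=cv2.Rodrigues(np.array(p['rvec'],float))[0]; t=np.array(p['tvec'],float).ravel()
    return f,p['cx'],p['cy'],M,t
def pts(n,d,c=None):
    f,cx,cy,M,t=c or cam(n); v,u=np.mgrid[:480,:640].astype(float)
    x=(u-cx)/f;y=(v-cy)/f
    if n=='wrist':
        r=np.hypot(x,y)+1e-9; k=np.tan(np.minimum(r,1.5))/r; x=x*k;y=y*k
    P=np.stack([x*d,y*d,d],-1)
    W=(P-t)@M; W[d==0]=np.nan
    return W
def shot(n,name=None):
    c=cam(n); im,d=bot.capture(n)
    if name: cv2.imwrite(f'pics/{name}.png',im[:,:,::-1])
    return im,pts(n,d,c)
E
python3 - <<'E'
from h import *
for n in('scene','top'):
    im,W=shot(n,n+'0'); np.savez(n+'0.npz',im=im,W=W)
    print(n,cam(n))
print(bot.get_obs())
E
```

```text
pics
scene (np.float64(604.8633811281335), 317.51450655706117, 241.06360012727433, array([[ 0.88039344, -0.47413301,  0.01026063],
       [-0.29175854, -0.55855487, -0.77646211],
       [ 0.37387744,  0.68059853, -0.6300804 ]]), array([-369.28163697,  329.48616556,  873.17011166]))
top (np.float64(603.1943726685681), 314.5045761516274, 245.5269164088436, array([[ 0.00954271, -0.999742  ,  0.0206126 ],
       [-0.99800513, -0.01080858, -0.0622008 ],
       [ 0.06240755, -0.01997792, -0.99785078]]), array([ 169.70363239,  533.83981709, 1279.04750373]))
{'time': 0.1, 'joint_positions': array([ 1.10702573e+00,  3.42636162e-01,  1.52489247e+00, -1.51171329e-05,
        1.27540700e+00, -1.45974869e-01]), 'dq': array([ 0.00030243, -0.00181371, -0.00166613, -0.0013698 , -0.00107755,
        0.00177495]), 'tau': array([ 3.33762211e-03, -4.32001483e+01, -2.44696981e+01,  7.21528823e-02,
        5.25229471e-02, -7.59131467e-05]), 'tool_pos': array([163.84885115, 498.37966626, 207.5333741 ]), 'tcp_rot': array([-3.14026186e+00, -1.81042793e-04,  2.82380121e+00]), 'contact_force': array([ 0.4184896 ,  0.28653433, -1.09574406]), 'moment': array([-0.0102444 , -0.01762739, -0.01227624]), 'finger_force': 0.0, 'grip_width': 91.63476642923766}
```

View pics/scene0.png

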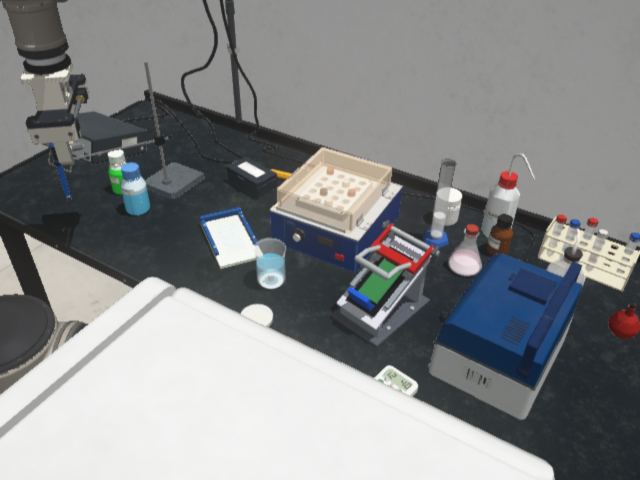

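View pics/top0.png

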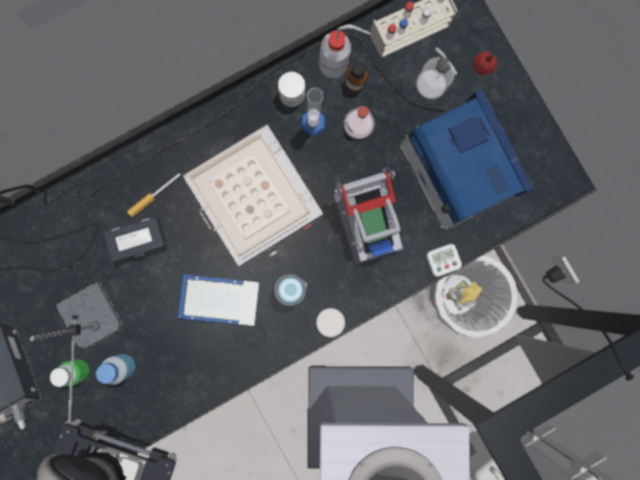

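The top view shows the stand at (370,215), its blue tab at (380,247) and the red bar at (368,190). The stage is at (218,300), with its stop on the left at (183,298). The beaker is at (290,290), the petri dish at (330,322) and the timer at (443,260).

```bash
cat > m.py <<'E'
from h import *
for n in('top','scene'):
    z=np.load(n+'0.npz'); im,W=z['im'],z['W']; hsv=cv2.cvtColor(im,cv2.COLOR_RGB2HSV)
    H,S,V=hsv[...,0].astype(int),hsv[...,1],hsv[...,2]
    box=dict(top=dict(stand=(325,165,412,265),stage=(172,268,262,330)),scene=dict(stand=(330,220,432,340),stage=(195,200,262,270)))[n]
    def stat(nm,m,b):
        u0,v0,u1,v1=box[b]; k=np.zeros_like(m); k[v0:v1,u0:u1]=1; m=m&k&np.isfinite(W[...,2])
        nn,l,st,c=cv2.connectedComponentsWithStats(m.astype(np.uint8))
        for i in range(1,nn):
            if st[i,4]<25: continue
            p=W[l==i]; r=cv2.minAreaRect(p[:,:2].astype(np.float32))
            print(n,nm,st[i].tolist(),'med',np.median(p,0).round(0),'zr',np.percentile(p[:,2],[3,97]).round(0),'rect',np.round(r[0],0),np.round(r[1],0),round(r[2],1))
    blue=(abs(H-110)<12)&(S>140)&(V>60); red=((H<6)|(H>174))&(S>150)&(V>80); green=(abs(H-62)<15)&(S>120)
    white=(S<60)&(V>170)
    stat('tab',blue,'stand');stat('red',red,'stand');stat('green',green,'stand')
    stat('rails',blue,'stage');stat('white',white,'stage')
    d=W[...,2]; m=(d>15); u0,v0,u1,v1=box['stand']
E
python3 m.py
```

```text
top tab [369, 240, 23, 16, 240] med [526.  41.  79.] zr [59. 92.] rect [526.  41.] [24. 44.] 18.9
top red [343, 177, 52, 38, 394] med [612.  62. 121.] zr [114. 133.] rect [623.  71.] [48. 97.] 19.1
top white [184, 277, 75, 48, 2700] med [414. 371.  10.] zr [ 5. 16.] rect [414. 374.] [151.  92.] 84.5
scene tab [425, 238, 7, 7, 38] med [781. 177.   6.] zr [-1.  9.] rect [780. 177.] [11. 16.] 36.1
scene tab [358, 241, 11, 12, 57] med [607. 172.  60.] zr [44. 74.] rect [615. 176.] [47.  3.] 33.6
scene tab [330, 250, 24, 21, 190] med [582. 177.  22.] zr [ 7. 51.] rect [575. 189.] [ 8. 54.] 29.9
scene tab [348, 287, 27, 24, 279] med [519.  33.  80.] zr [57. 89.] rect [524.  51.] [35. 70.] 12.6
scene red [371, 224, 61, 49, 603] med [612.  63. 119.] zr [111. 133.] rect [624.  73.] [ 59. 104.] 16.8
scene red [335, 254, 9, 6, 41] med [571. 190.  35.] zr [26. 39.] rect [570. 191.] [ 8. 17.] 47.7
scene green [379, 260, 16, 12, 98] med [599.  74.  89.] zr [85. 94.] rect [600.  73.] [16. 26.] 16.6
scene green [359, 272, 42, 31, 574] med [564.  50.  71.] zr [61. 85.] rect [573.  56.] [66. 45.] 16.2
scene rails [200, 207, 43, 18, 244] med [419. 450.  19.] zr [-3. 23.] rect [425. 462.] [61. 99.] 84.0
scene rails [241, 217, 13, 20, 71] med [456. 386.  16.] zr [13. 20.] rect [458. 387.] [73. 15.] 81.0
scene rails [203, 226, 12, 21, 60] med [372. 392.  16.] zr [14. 19.] rect [372. 392.] [73.  6.] 84.8
scene white [204, 215, 58, 53, 1736] med [411. 362.   8.] zr [ 4. 68.] rect [406. 334.] [244.  84.] 83.2
```

Run:
```python
import cv2
a=cv2.imread('pics/top0.png')[160:335,170:420];b=cv2.imread('pics/scene0.png')[195:345,190:440]
import numpy as np
a=cv2.resize(a,(800,560))[:,:];b=cv2.resize(b,(800,480),interpolation=cv2.INTER_CUBIC)
cv2.imwrite('pics/c1.png',cv2.resize(cv2.imread('pics/top0.png')[160:270,320:420],(545,600),interpolation=cv2.INTER_CUBIC))
```

```text
(no output)
```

View pics/c1.png

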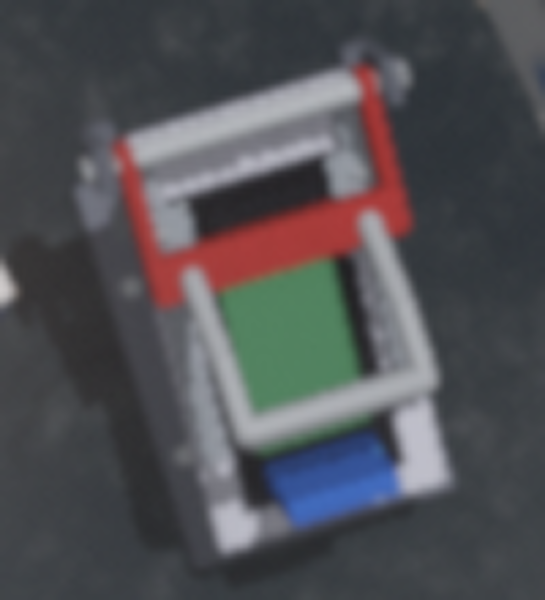

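The crop shows the handle rod running from about (365,240) to (399,230) in the full picture, with the tab below it. The stand's yaw is about 18°. Next I'll locate the rod and both yaws.

Run:
```python
from h import *
z=np.load('top0.npz'); im,W=z['im'],z['W']
f,cx,cy,M,t=cam('top')
def ray(u,v,h):
    d=M.T@np.array([(u-cx)/f,(v-cy)/f,1]); o=-M.T@t; return (o+d*(h-o[2])/d[2]).round(1)
a,b=ray(320+245/5.45,160+435/5.45,128),ray(320+430/5.45,160+380/5.45,128); print('rod',a,b,(a+b)/2,np.degrees(np.arctan2(*(a-b)[[1,0]]))-90)
a,b=ray(320+122/5.45,160+150/5.45,131),ray(320+365/5.45,160+85/5.45,131); print('hinge',a,b,(a+b)/2)
m=(W[...,0]>480)&(W[...,0]<570)&(W[...,1]>0)&(W[...,1]<100)&(W[...,2]>112)&(W[...,2]<140)
p=W[m];print(len(p),np.median(p,0)); print(cv2.minAreaRect(p[:,:2].astype(np.float32)))
hsv=cv2.cvtColor(im,cv2.COLOR_RGB2HSV);H=hsv[...,0].astype(int)
for nm,(u0,v0,u1,v1) in dict(stage=(172,268,262,330)).items():
    blue=(abs(H-112)<14)&(hsv[...,1]>120); k=np.zeros_like(blue);k[v0:v1,u0:u1]=1
    v,u=np.nonzero(blue&k); print(len(u)); 
    for s,sel in dict(stop=u<188,far=(v<285)&(u>192),near=(v>314)&(u>192)).items():
        q=np.array([ray(x,y,19)[:2] for x,y in zip(u[sel],v[sel])],np.float32); print(s,len(q),cv2.minAreaRect(q))
```

```text
rod [537.3  78.5 128. ] [557.9  11.7 128. ] [547.6  45.1 128. ] 17.13888532490492
hinge [639.7 123.7 131. ] [664.5  35.9 131. ] [652.1  79.8 131. ]
304 [550.7101394   55.58359145 133.03802511]
((551.8648071289062, 51.86386489868164), (81.27145385742188, 35.05891418457031), 89.26580810546875)
248
stop 163 ((420.6809387207031, 453.7247009277344), (90.9190673828125, 19.004840850830078), 1.2931386232376099)
far 19 ((460.4715881347656, 408.2774353027344), (49.14437484741211, 2.6049318313598633), 84.31904602050781)
near 52 ((371.40966796875, 383.1311950683594), (86.94135284423828, 3.3313944339752197), 84.76478576660156)
```

>>> step_arm --pt "0.6 0 0 0 0.09" --pt "0.6 0 0 0 0.09" --pt "0.6 0 0 0 0.09" --pt "0.6 0 0 0 0.09" --pt "0.6 0 0 0 0.09" --pt "0.6 0 0 0 0.09" --pt "0.6 0 0 0 0.058"

```text
time: 0.8
tool_pos: [163.9, 498.5, 207.7]
tcp_rot: [-3.141, 0.001, 1.879]
contact_force: [0.5, -0.3, -0.6]
grip_width: 55.6
finger_force: 0.0
```

>>> step_arm --pt "0.5 -0.078 0.031 0 0" --pt "0.5 -0.078 0.031 0 0" --pt "0.5 -0.078 0.031 0 0" --pt "0.5 -0.078 0.031 0 0" --pt "0.5 -0.078 0.031 0 0" --pt "0.5 -0.078 0.031 0 0" --pt "0.5 -0.078 0.031 0 0"

```text
time: 1.5
tool_pos: [352.1, 271.0, 208.0]
tcp_rot: [-3.141, -0.0, 1.885]
contact_force: [0.4, -0.1, -0.3]
grip_width: 45.9
finger_force: 0.0
```

>>> step_arm --pt "0.5 -0.078 0.031 0 0" --pt "0.5 -0.078 0.031 0 0" --pt "0.5 -0.078 0.031 0 0" --pt "0.5 -0.078 0.031 0 0" --pt "0.5 -0.078 0.031 0 0" --pt "0.5 -0.078 0.031 0 0" --pt "0.5 -0.078 0.031 0 0" --pt "0.5 0 0 0 0"

```text
time: 2.3
tool_pos: [541.3, 42.4, 207.2]
tcp_rot: [-3.142, 0.001, 1.88]
contact_force: [1.0, 0.3, 0.4]
grip_width: 46.1
finger_force: 0.0
```

Run:
```python
from h import *
im,W=shot('wrist','w0'); np.savez('w0.npz',im=im,W=W); print(bot.get_obs()['tool_pos'])
m=(W[...,2]>112)&(W[...,2]<140)&(W[...,0]>480)&(W[...,0]<590)&(W[...,1]>-20)&(W[...,1]<110)
hs=cv2.cvtColor(im,cv2.COLOR_RGB2HSV); m&=(hs[...,1]<60)
print(m.sum()); p=W[m]; e=np.array([np.cos(.305),np.sin(.305)]); s=p[:,:2]@e
h=np.histogram(s,20); print(h[0],h[1].round(0))
```

```text
[539.62374348  44.44020107 207.14523288]
2872
[408 445 468 365 118  96 107 100 115 110 109  58  54  49  52  50  50  47
  44  27] [533. 536. 539. 542. 545. 548. 551. 554. 557. 560. 563. 566. 569. 572.
 575. 578. 581. 584. 587. 590. 593.]
```

View pics/w0.png

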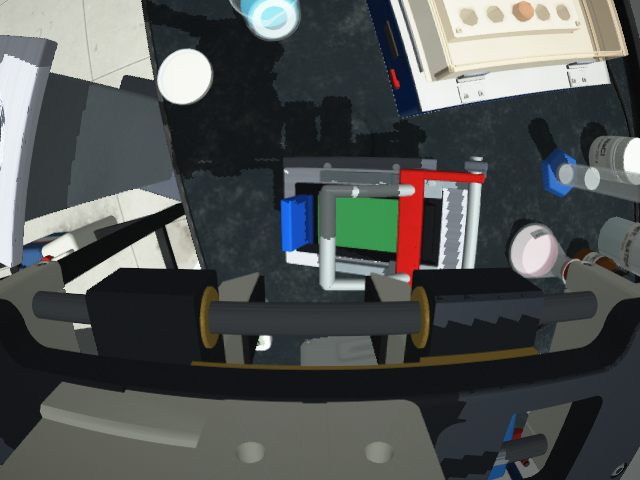

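The wrist view shows the rod at column 327, rows 190 to 288, with the tab at (297,222). I'll fit both from this cloud.

```bash
cat > w.py <<'E'
from h import *
z=np.load('w0.npz'); im,W=z['im'],z['W']; hs=cv2.cvtColor(im,cv2.COLOR_RGB2HSV); H=hs[...,0].astype(int)
U=np.mgrid[:480,:640][1];Vv=np.mgrid[:480,:640][0]
def rep(n,m):
    p=W[m&np.isfinite(W[...,2])]; r=cv2.minAreaRect(p[:,:2].astype(np.float32)); c,vv=np.linalg.eigh(np.cov(p[:,:2].T)); print(n,len(p),np.median(p,0).round(1),p.mean(0).round(1),np.percentile(p[:,2],[2,98]).round(),np.round(r[0],1),np.round(r[1],1),'long',np.degrees(np.arctan2(vv[1,1],vv[0,1])).round(1))
rep('rod',(U>318)&(U<337)&(Vv>200)&(Vv<280)&(hs[...,1]<70)&(W[...,2]>110))
rep('tab',(U>278)&(U<316)&(Vv>190)&(Vv<255)&(abs(H-110)<15)&(hs[...,1]>130))
tabtop=(U>278)&(U<316)&(Vv>190)&(Vv<255)&(abs(H-110)<15)&(hs[...,1]>130)&(W[...,2]>83)
rep('tabtop',tabtop)
rep('green',(U>330)&(U<400)&(Vv>190)&(Vv<260)&(abs(H-62)<15)&(hs[...,1]>130))
rep('red',(U>395)&(U<425)&(Vv>170)&(Vv<290)&((H<6)|(H>174))&(hs[...,1]>150))
E
python3 w.py
```

```text
rod 1290 [549.7  46.7 134.9] [549.8  46.9 134.7] [131. 137.] [550.7  46.3] [12.5 57.9] long 108.1
tab 1743 [526.5  42.1  80.5] [526.7  41.8  77.5] [60. 91.] [526.9  28. ] [35.  69.1] long 107.0
tabtop 798 [520.3  39.5  88.5] [520.3  39.5  88.3] [83. 91.] [520.4  38.9] [12.8 43.2] long 108.1
green 3131 [582.8  58.8  81.9] [582.4  58.8  81.7] [70. 93.] [582.   58.4] [48.9 45. ] long -155.5
red 2347 [606.5  73.9 120.5] [606.5  74.2 120.8] [114. 124.] [602.5  67.6] [56.5 85.4] long 107.8
```

>>> step_arm --pt "0.3 0 0.02 0 0" --pt "0.3 0 0 0.05 0" --pt "0.3 0 0 0.05 0" --pt "0.3 0 0 0 0"

```text
time: 2.75
tool_pos: [546.1, 51.0, 155.2]
tcp_rot: [-3.136, -0.003, 1.886]
contact_force: [-0.2, 0.0, -0.2]
grip_width: 27.4
finger_force: 0.0
```

Run:
```python
from h import *
o=bot.get_obs();print(o['tool_pos'],o['tcp_rot'],o['contact_force'])
```

```text
[546.07795844  51.02214354 155.23995357] [-3.13556107e+00 -2.65244329e-03  1.88627660e+00] [-0.20467221  0.04546814 -0.19988685]
```

>>> step_arm --pt "0.3 0 0.004 0.034 0" --pt "0.3 0 0 0.034 0" --pt "0.3 0 0 0 0" --pt "0 0 0 0 0" --pt "0 0 0 0 0" --pt "0 0 0 0 0" --pt "0 0 0 0 0"

```text
time: 3.45
tool_pos: [550.7, 50.1, 124.9]
tcp_rot: [3.14, 0.0, 1.885]
contact_force: [-0.1, 0.1, -0.3]
grip_width: 1.7
finger_force: 0.0
```

Run:
```python
from h import *
o=bot.get_obs();print(o['tool_pos'],o['tcp_rot'],o['contact_force'],o['grip_width'])
a,_=shot('wrist');b,W=shot('scene')
a=cv2.resize(a[150:400,180:480],(480,400));b=cv2.resize(b[200:330,320:440],(369,400))
cv2.imwrite('pics/c2.png',np.hstack([a[:,:,::-1],b[:,:,::-1]])[:,:800])
```

```text
[550.67487162  50.05680082 124.90058609] [3.14035236e+00 3.89799275e-04 1.88453712e+00] [-0.12448128  0.08351863 -0.29060095] 1.6958506993135474
```

View pics/c2.png

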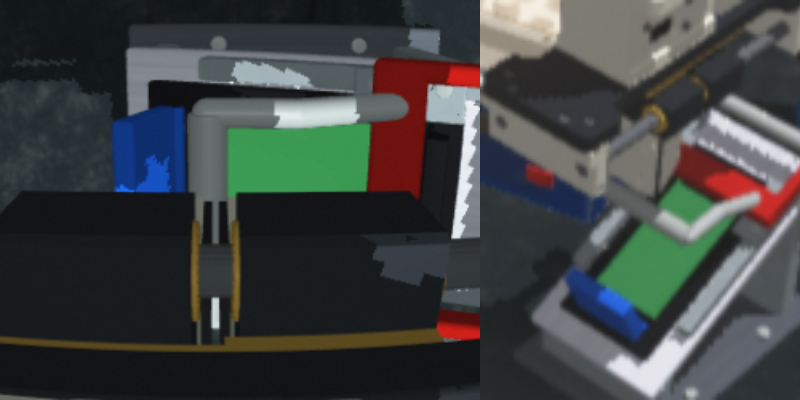

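Run:
```python
from h import *
o=bot.get_obs();T=o['tool_pos'];e=np.array([.951,.309,0])
f,cx,cy,M,t=cam('scene')
def pr(P): q=M@P+t; return np.round([cx+f*q[0]/q[2],cy+f*q[1]/q[2]],0)
for n,P in dict(tip=T+[0,0,-11],grasp=T+[0,0,8],up=T+[0,0,50],rod=np.array([550,46.5,129.5])).items(): print(n,pr(P), (pr(P)-[320,200])*3.07+[480,0])
im,W=shot('wrist')
f,cx,cy,M,t=cam('wrist')
def pw(P):
    q=M@P+t; r=np.hypot(q[0],q[1]); th=np.arctan2(r,q[2]); return np.round([cx+f*th*q[0]/r,cy+f*th*q[1]/r])
for n,P in dict(tip=T+[0,0,-11],grasp=T+[0,0,8],rod=np.array([550,46.5,129.5]),rl=np.array([540,78,130.]),rr=np.array([560,15,130.])).items(): print('w',n,pw(P),(pw(P)-[180,150])*1.6)
U=np.mgrid[:480,:640][1];V=np.mgrid[:480,:640][0]
for v in (235,245,255,262): 
    print(v,[(u,*W[v,u].round(0)) for u in range(296,332,4)])
cv2.imwrite('pics/c3.png',cv2.resize(im[220:370,250:400],(600,600),interpolation=cv2.INTER_CUBIC)[:,:,::-1])
```

```text
tip [371. 272.] [636.57 221.04]
grasp [372. 263.] [639.64 193.41]
up [374. 244.] [645.78 135.08]
rod [373. 266.] [642.71 202.62]
w tip [313. 272.] [212.8 195.2]
w grasp [313. 285.] [212.8 216. ]
w rod [310. 289.] [208.  222.4]
w rl [310. 224.] [208.  118.4]
w rr [310. 347.] [208.  315.2]
235 [(296, np.float64(537.0), np.float64(54.0), np.float64(60.0)), (300, np.float64(537.0), np.float64(72.0), np.float64(134.0)), (304, np.float64(539.0), np.float64(73.0), np.float64(136.0)), (308, np.float64(540.0), np.float64(74.0), np.float64(135.0)), (312, np.float64(542.0), np.float64(75.0), np.float64(136.0)), (316, np.float64(544.0), np.float64(75.0), np.float64(134.0)), (320, np.float64(546.0), np.float64(75.0), np.float64(132.0)), (324, np.float64(554.0), np.float64(62.0), np.float64(70.0)), (328, np.float64(556.0), np.float64(63.0), np.float64(70.0))]
245 [(296, np.float64(539.0), np.float64(47.0), np.float64(61.0)), (300, np.float64(538.0), np.float64(68.0), np.float64(134.0)), (304, np.float64(540.0), np.float64(69.0), np.float64(135.0)), (308, np.float64(542.0), np.float64(69.0), np.flo
[... 764 characters left out ...]
32.0)), (324, np.float64(558.0), np.float64(49.0), np.float64(69.0)), (328, np.float64(561.0), np.float64(50.0), np.float64(71.0))]
262 [(296, np.float64(543.0), np.float64(36.0), np.float64(60.0)), (300, np.float64(541.0), np.float64(60.0), np.float64(134.0)), (304, np.float64(543.0), np.float64(61.0), np.float64(134.0)), (308, np.float64(544.0), np.float64(61.0), np.float64(135.0)), (312, np.float64(546.0), np.float64(62.0), np.float64(136.0)), (316, np.float64(548.0), np.float64(63.0), np.float64(136.0)), (320, np.float64(550.0), np.float64(62.0), np.float64(132.0)), (324, np.float64(560.0), np.float64(44.0), np.float64(69.0)), (328, np.float64(562.0), np.float64(46.0), np.float64(71.0))]
```

View pics/c3.png

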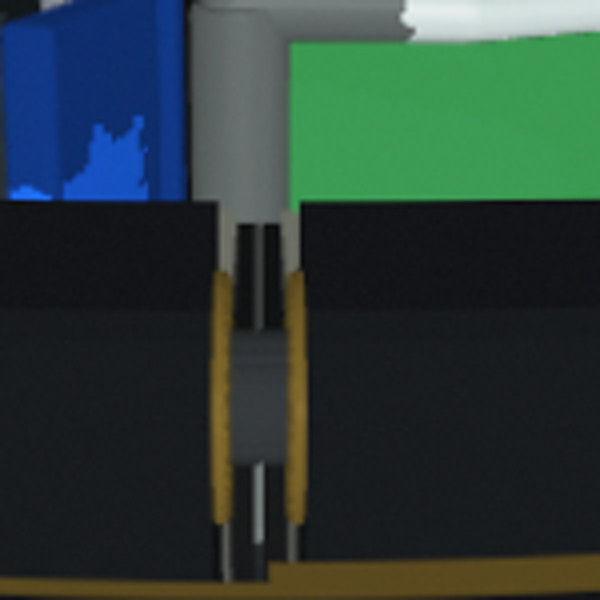

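The gripper is shut, with the rod disappearing under the pads at about (310,275). I'll check the depths there.

Run:
```python
from h import *
o=bot.get_obs();print(o['tool_pos'],o['joint_positions'],o['grip_width'])
im,W=shot('wrist')
for u in (306,311,314,317,323,330,290): print(u,[(v,*[int(x) if x==x else -1 for x in W[v,u]]) for v in (264,270,274,278,284,290,298,306,320,340,350)])
im,W=shot('scene')
for v in range(254,284,3): print(v,[(u,*[int(x) if x==x else -1 for x in W[v,u]]) for u in range(366,386,4)])
```

```text
[550.41716866  49.99680717 124.39624102] [-4.81489064e-02  4.70718562e-01  1.56880618e+00  1.01931089e-04
  1.10163290e+00 -3.61737366e-01] 0.2037669287782229
306 [(264, 543, 60, 134), (270, 544, 57, 135), (274, 544, 58, 145), (278, 544, 59, 151), (284, 544, 59, 158), (290, 538, 82, 224), (298, 539, 81, 225), (306, 539, 79, 227), (320, 540, 77, 229), (340, 541, 73, 231), (350, 542, 69, 228)]
311 [(264, 545, 61, 136), (270, 546, 58, 135), (274, 547, 56, 135), (278, 546, 58, 146), (284, 547, 58, 154), (290, 546, 58, 162), (298, 547, 58, 169), (306, 541, 78, 224), (320, 541, 77, 227), (340, 549, 51, 190), (350, 550, 48, 190)]
314 [(264, 547, 61, 134), (270, 548, 58, 135), (274, 548, 56, 135), (278, 548, 58, 146), (284, 548, 58, 153), (290, 548, 58, 161), (298, 548, 58, 169), (306, 541, 78, 223), (320, 542, 76, 225), (340, 553, 43, 174), (350, 561, 17, 136)]
317 [(264, 548, 61, 134), (270, 549, 58, 134), (274, 550, 56, 133), (278, 549, 59, 146), (284, 549, 59, 154), (290, 549, 59, 161), (298, 549, 59, 169), (306, 542, 79, 224), (320, 543, 77, 227), (340, 551, 52, 189), (350, 552, 48, 190
[... 1083 characters left out ...]
374, 544, 36, 146), (378, 592, 90, 85), (382, 595, 82, 90)]
266 [(366, 540, 52, 128), (370, 543, 45, 133), (374, 550, 43, 131), (378, 588, 83, 84), (382, 593, 78, 87)]
269 [(366, 567, 91, 80), (370, 542, 44, 127), (374, 546, 37, 131), (378, 552, 34, 131), (382, 590, 73, 84)]
272 [(366, 567, 90, 73), (370, 571, 83, 77), (374, 546, 36, 125), (378, 546, 26, 133), (382, 552, 22, 133)]
275 [(366, 563, 84, 72), (370, 568, 77, 76), (374, 575, 76, 74), (378, 549, 28, 123), (382, 550, 18, 130)]
278 [(366, 559, 77, 73), (370, 564, 72, 74), (374, 571, 69, 73), (378, 575, 62, 78), (382, 580, 58, 79)]
281 [(366, 556, 72, 70), (370, 562, 68, 71), (374, 566, 62, 74), (378, 572, 58, 75), (382, 578, 54, 76)]
```

Measured against the camera, the fingertips stop at about z = 140, just above the rod. They sit roughly 27 mm higher than the TCP reading implies. I'll open, go lower and watch the force.

>>> step_arm --pt "0.3 -0.006 -0.003 0 0" --pt "0.3 0 0 0 0" --pt "0.3 0 0 0 0" --pt "0.3 0 0 0.028 0" --pt "0.3 0 0 0.028 0" --pt "0.3 0 0 0 0"

```text
time: 4.3
tool_pos: [548.6, 46.8, 94.5]
tcp_rot: [-3.138, -0.001, 1.884]
contact_force: [0.0, 0.0, -0.3]
grip_width: 27.0
finger_force: 0.0
```

>>> step_arm --pt "0 0 0 0 0" --pt "0 0 0 0 0" --pt "0 0 0 0 0" --pt "0 0 0 0 0" --pt "0 0 0 0 0"

```text
time: 4.8
tool_pos: [549.4, 46.5, 96.4]
tcp_rot: [-3.141, 0.0, 1.884]
contact_force: [-4.0, -3.2, 2.3]
grip_width: 11.2
finger_force: 30.0
```

>>> step_arm --pt "0 0 0 -0.0186 0" --pt "0 0 0.0026 -0.0186 0" --pt "0 0 0.0038 -0.0181 0" --pt "0 0 0.0052 -0.0181 0" --pt "0 0 0.0068 -0.0171 0" --pt "0 0 0.0084 -0.0171 0" --pt "0 0 0.0097 -0.0158 0" --pt "0 0 0.0111 -0.015 0"

```text
time: 5.6
tool_pos: [569.5, 53.1, 166.1]
tcp_rot: [-3.134, -0.0, 1.885]
contact_force: [-13.1, -6.3, 5.1]
grip_width: 10.8
finger_force: 30.0
```

>>> step_arm --pt "0 0 0.0124 -0.014 0" --pt "0 0 0.0136 -0.013 0" --pt "0 0 0.0146 -0.0115 0" --pt "0 0 0.0156 -0.0103 0" --pt "0 0 0.0165 -0.0088 0" --pt "0 0 0.0171 -0.0076 0" --pt "0 0 0.0176 -0.005 0" --pt "0 0 0.009 -0.0032 0"

```text
time: 6.4
tool_pos: [628.0, 72.0, 205.5]
tcp_rot: [3.14, 0.001, 1.885]
contact_force: [-15.8, -6.0, 2.7]
grip_width: 10.9
finger_force: 30.0
```

>>> step_arm --pt "0 0 0.008 -0.001 0" --pt "0 0 0 0 0"

```text
time: 6.6
tool_pos: [627.8, 72.0, 205.3]
tcp_rot: [-3.134, 0.0, 1.884]
contact_force: [-21.3, -7.1, 14.5]
grip_width: 11.0
finger_force: 30.0
```

>>> step_arm --pt "0.3 0 0 0 0" --pt "0.3 0 0 0 0" --pt "0.3 0 0 0 0" --pt "0.3 0 0 -0.05 0" --pt "0.3 0 0 -0.06 0" --pt "0.65 0.001 -0.09 0 0" --pt "0.65 0.001 -0.09 0 0" --pt "0.65 0.001 -0.07 0 0"

```text
time: 7.4
tool_pos: [510.9, 36.1, 258.1]
tcp_rot: [3.14, 0.0, 1.885]
contact_force: [0.4, -0.6, -0.3]
grip_width: 47.4
finger_force: 0.0
```

>>> step_arm --pt "0.65 0 0 0.08 0" --pt "0.65 0 0 0.08 0" --pt "0.65 0 0 0.08 0" --pt "0.65 0 0 0.08 0" --pt "0.65 0 0 0 0"

```text
time: 7.9
tool_pos: [509.4, 36.7, 93.6]
tcp_rot: [-3.134, -0.004, 1.884]
contact_force: [0.5, 0.4, -0.5]
grip_width: 59.7
finger_force: 0.0
```

Run:
```python
from h import *
o=bot.get_obs();print(o['tool_pos'],o['tcp_rot'],o['contact_force'],o['grip_width']); T=o['tool_pos']
print('s,p',T[0]*.951+T[1]*.309,-T[0]*.309+T[1]*.951)
im,W=shot('wrist','w1'); np.savez('w1.npz',im=im,W=W)
s2,W2=shot('scene');hs=cv2.cvtColor(s2,cv2.COLOR_RGB2HSV)
a=cv2.resize(im[140:380,150:470],(480,360));b=cv2.resize(s2[195:345,320:450],(312,360))
cv2.imwrite('pics/c4.png',np.hstack([a,b])[:,:,::-1])
```

```text
[509.43310742  36.65195538  93.61739977] [-3.13391635 -0.0037846   1.88438038] [ 0.47758679  0.39532509 -0.48170515] 59.69439474924892
s,p 495.79633936455133 -122.55882062362008
```

View pics/c4.png

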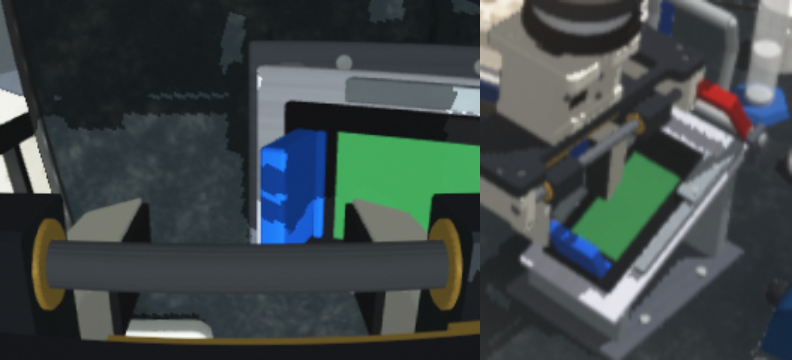

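The wrist view shows the uphill finger just above the green area, uphill of the tab. The scene view shows the red bar standing right back. I'll lower and drag.

>>> step_arm --pt "0.65 0 0 0.03 0" --pt "0.65 0 0 0.03 0" --pt "0.65 0 0 0.006 0" --pt "0.65 0 0 0 0"

```text
time: 8.4
tool_pos: [513.5, 36.1, 66.2]
tcp_rot: [3.139, 0.001, 1.885]
contact_force: [-0.3, 0.3, -0.5]
grip_width: 59.4
finger_force: 0.0
```

Run:
```python
from h import *
o=bot.get_obs();print(o['tool_pos'],o['contact_force'])
im,W=shot('wrist'); 
for u in (385,390,395,400): print(u,[(v,*[int(x) if x==x else -1 for x in W[v,u]]) for v in range(255,340,7)])
```

```text
[513.53983003  36.11019898  66.18574399] [-0.30912824  0.27425969 -0.47813612]
385 [(255, 544, 59, 65), (262, 546, 55, 64), (269, 546, 52, 66), (276, 541, 54, 86), (283, 540, 54, 96), (290, 540, 52, 100), (297, 541, 50, 100), (304, 520, 70, 165), (311, 520, 69, 166), (318, 520, 68, 168), (325, 521, 66, 168), (332, 522, 64, 167), (339, 561, 14, 66)]
390 [(255, 546, 60, 65), (262, 547, 56, 66), (269, 549, 53, 66), (276, 542, 56, 91), (283, 542, 55, 96), (290, 541, 54, 103), (297, 539, 54, 111), (304, 521, 70, 165), (311, 521, 70, 167), (318, 521, 68, 167), (325, 522, 67, 169), (332, 522, 65, 168), (339, 544, 39, 117)]
395 [(255, 548, 61, 66), (262, 549, 58, 68), (269, 551, 54, 66), (276, 544, 57, 91), (283, 543, 56, 99), (290, 541, 56, 107), (297, 541, 54, 111), (304, 522, 70, 164), (311, 522, 70, 167), (318, 522, 68, 168), (325, 523, 67, 169), (332, 524, 65, 167), (339, 542, 43, 125)]
400 [(255, 550, 62, 68), (262, 552, 58, 68), (269, 553, 55, 67), (276, 546, 58, 91), (283, 544, 57, 100), (290, 543, 57, 108), (297, 542, 56, 114), (304, 523, 71, 165), (311, 523, 70, 167), (318, 523, 69, 168), (325, 524, 67, 167), (332, 525, 66, 168), (339, 542, 46, 130)]
```

>>> step_arm --pt "0.65 0 0 0.018 0" --pt "0.65 0 -0.014 0 0" --pt "0.65 0 -0.012 0.005 0" --pt "0.65 0 -0.012 0.0055 0" --pt "0.65 0 -0.012 0.0055 0" --pt "0.65 0 -0.012 0.0055 0" --pt "0.65 0 -0.012 0.0055 0" --pt "0.65 0 -0.012 0.0055 0"

```text
time: 9.25
tool_pos: [470.9, 22.7, 39.0]
tcp_rot: [3.142, -0.0, 1.884]
contact_force: [0.3, -0.2, -0.2]
grip_width: 59.8
finger_force: 0.2
```

>>> step_arm --pt "0.65 0 -0.012 0.0055 0" --pt "0.65 0 -0.012 0.0055 0" --pt "0.65 0 -0.012 0.0055 0" --pt "0.65 0 -0.012 0.0055 0" --pt "0.65 0 0 0 0"

```text
time: 9.75
tool_pos: [447.3, 15.4, 27.8]
tcp_rot: [-3.14, -0.001, 1.884]
contact_force: [-0.7, 0.2, -0.1]
grip_width: 59.2
finger_force: 0.0
```

Run:
```python
from h import *
o=bot.get_obs();print(o['tool_pos'],o['contact_force']); T=o['tool_pos']
print('s,p',T[0]*.951+T[1]*.309,-T[0]*.309+T[1]*.951)
im,W=shot('wrist'); s2,W2=shot('scene')
a=cv2.resize(im[140:380,150:470],(480,360));b=cv2.resize(s2[195:345,320:450],(312,360))
cv2.imwrite('pics/c5.png',np.hstack([a,b])[:,:,::-1])
def rep(n,im,W,hl,hh):
    hs=cv2.cvtColor(im,cv2.COLOR_RGB2HSV);H=hs[...,0].astype(int)
    m=(H>hl)&(H<hh)&(hs[...,1]>120)&(W[...,0]>420)&(W[...,0]<640)&(W[...,1]>-20)&(W[...,1]<120)&(W[...,2]>20)&(W[...,2]<110)
    p=W[m]; s=p[:,0]*.951+p[:,1]*.309;q=-p[:,0]*.309+p[:,1]*.951
    print(n,m.sum(),'s',np.percentile(s,[2,50,98]).round(1),'p',np.percentile(q,[2,50,98]).round(1),'z',np.percentile(p[:,2],[2,50,98]).round(1))
for n,i,w in(('w',im,W),('s',s2,W2)): rep(n+'tab',i,w,100,122);rep(n+'green',i,w,50,75)
z=np.load('w0.npz'); rep('w0green',z['im'],z['W'],50,75);rep('w0tab',z['im'],z['W'],100,122)
```

```text
[447.3116353   15.36041777  27.82131395] [-0.65095634  0.21724805 -0.05799404]
s,p 430.13973425830704 -123.61153800538776
wtab 2858 s [443.2 452.  467.8] p [-143.7 -111.2 -101.7] z [33.6 58.7 63.5]
wgreen 3639 s [473.7 497.  544.3] p [-120.6 -107.1 -102.1] z [35.5 46.5 68.5]
stab 198 s [439.9 446.8 468.4] p [-147.3 -137.3 -114.5] z [29.1 50.6 61.4]
sgreen 494 s [474.3 507.7 542. ] p [-145.3 -134.4 -117.3] z [33.3 50.1 66.3]
w0green 3181 s [547.2 572.2 594.8] p [-145.6 -124.  -103.2] z [69.8 81.8 92.5]
w0tab 1737 s [501.2 513.7 527.2] p [-144.8 -122.8 -102.4] z [60.6 80.7 90.9]
```

View pics/c5.png

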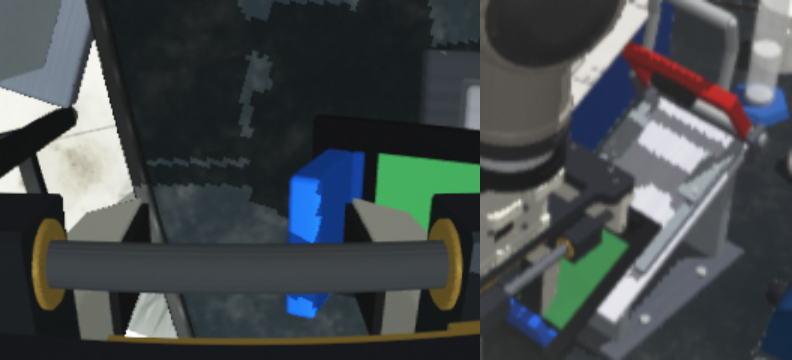

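The scene view shows the plate hanging over the deck's low edge with its tab at (350,335). It is 65 mm down the slope and clear of the bar and keepers. I'll close on the tab.

>>> step_arm --pt "0.5 0 0.006 0.006 0" --pt "0.4 0 0.012 0.006 0" --pt "0.3 0 0.012 0 0" --pt "0.22 0 0.01 0 0" --pt "0.22 0 0.003 0 0" --pt "0.22 0 0 0 0" --pt "0 0 0 0 0" --pt "0 0 0 0 0"

```text
time: 10.65
tool_pos: [468.2, 22.1, 22.6]
tcp_rot: [-3.141, -0.0, 1.884]
contact_force: [-5.3, -0.6, 4.6]
grip_width: 17.4
finger_force: 27.7
```

>>> step_arm --pt "0 0 0 0 0" --pt "0 0 0 0 0"

```text
time: 10.85
tool_pos: [468.3, 22.1, 22.6]
tcp_rot: [-3.141, -0.0, 1.884]
contact_force: [-4.3, -0.4, 5.7]
grip_width: 17.3
finger_force: 27.6
```

>>> step_arm --pt "0 0 0 -0.008 0" --pt "0 0 0 -0.008 0" --pt "0 0 0 -0.01 0" --pt "0 0 0 -0.012 0" --pt "0 0 0 -0.014 0" --pt "0 0 0 -0.014 0" --pt "0 0 0 -0.014 0" --pt "0 0 0 0 0"

```text
time: 11.65
tool_pos: [469.8, 22.0, 63.4]
tcp_rot: [3.139, 0.001, 1.885]
contact_force: [-2.4, -1.2, 2.2]
grip_width: 11.5
finger_force: 29.1
```

>>> step_arm --pt "0 0 0 -0.02 0" --pt "0 0 0 -0.02 0" --pt "0 0 0 -0.02 0" --pt "0 0 0 0 0"

```text
time: 12.05
tool_pos: [470.1, 22.0, 93.7]
tcp_rot: [3.139, 0.001, 1.885]
contact_force: [-0.5, 0.4, -1.7]
grip_width: 9.7
finger_force: 29.9
```

Width 9.7 with the weight carried: the plate has levelled out in the grip. I'll lift, then turn towards the stage.

>>> step_arm --pt "0 0 0 -0.05 0" --pt "0 0 0 -0.05 0" --pt "0 0 0 -0.05 0" --pt "0 0 0 -0.02 0" --pt "0 0 0 0 -0.05" --pt "0 0 0 0 -0.08" --pt "0 0 0 0 -0.09" --pt "0 0 0 0 -0.09"

```text
time: 12.85
tool_pos: [468.5, 22.1, 176.4]
tcp_rot: [-3.141, -0.001, 2.377]
contact_force: [0.3, -0.5, -0.4]
grip_width: 9.7
finger_force: 29.9
```

>>> step_arm --pt "0 0 0 0 -0.09" --pt "0 0 0 0 -0.09" --pt "0 0 0 0 -0.09" --pt "0 0 0 0 -0.09" --pt "0 0 0 0 -0.07" --pt "0 0 0 0 0"

```text
time: 13.45
tool_pos: [468.6, 22.1, 176.4]
tcp_rot: [3.141, -0.001, 3.048]
contact_force: [0.1, -0.1, -0.7]
grip_width: 9.4
finger_force: 29.9
```

Run:
```python
from h import *
o=bot.get_obs();print(o['tool_pos'],o['tcp_rot']); T=o['tool_pos'];y=o['tcp_rot'][2]
d=np.array([408.3,317.3])-T[:2]; print('tool x,y shares',(d@[np.cos(y),np.sin(y)]/500).round(4),(d@[np.sin(y),-np.cos(y)]/500).round(4))
z=np.load('top0.npz');W=z['W']
for n,(u,v) in dict(beaker=(290,290),petri=(330,322),heater_corner=(240,258)).items(): print(n,W[v,u].round())
im,W=shot('wrist');hs=cv2.cvtColor(im,cv2.COLOR_RGB2HSV);H=hs[...,0].astype(int)
m=(abs(H-62)<13)&(hs[...,1]>120)&(W[...,2]>100);p=W[m];print('green',len(p),p.mean(0).round(1)); A=np.c_[p[:,:2]-p[:,:2].mean(0),np.ones(len(p))];print('slope',np.linalg.lstsq(A,p[:,2],rcond=None)[0].round(3))
r=cv2.minAreaRect(p[:,:2].astype(np.float32));print(r)
cv2.imwrite('pics/w2.png',im[:,:,::-1])
```

```text
[468.58490055  22.10920615 176.4301758 ] [ 3.14149399e+00 -1.33048335e-03  3.04776302e+00]
tool x,y shares 0.1754 0.5765
beaker [437. 226.  50.]
petri [369. 141.  17.]
heater_corner [501. 326.  93.]
green 5410 [461.2  77.6 180.3]
slope [-5.92000e-01  6.10000e-02  1.80326e+02]
((458.9051513671875, 74.05062866210938), (93.54795837402344, 35.73857879638672), 73.85121154785156)
```

Run:
```python
from h import *
im,W=shot('wrist');s2,W2=shot('scene')
cv2.imwrite('pics/c6.png',np.hstack([cv2.resize(im,(440,330)),cv2.resize(s2[60:330,200:480],(342,330))])[:,:,::-1])
hs=cv2.cvtColor(im,cv2.COLOR_RGB2HSV);H=hs[...,0].astype(int)
m=((abs(H-62)<13)&(hs[...,1]>120)).astype(np.uint8)
n,l,st,c=cv2.connectedComponentsWithStats(m)
for i in range(1,n):
    if st[i,4]>200:
        p=W[l==i];q=p-np.median(p,0);print(st[i],np.median(p,0).round(1),np.percentile(p[:,2],[2,25,50,75,98]).round(1))
        vs=np.unique(np.nonzero(l==i)[0])
        for v in vs[::12]:
            us=np.nonzero(l[v]==i)[0]; print(v,us[0],W[v,us[0]+2].round(0),us[-1],W[v,us[-1]-2].round(0))
```

```text
[ 341  238  152   61 5425] [nan nan nan] [nan nan nan nan nan]
238 342 [448.  38. 179.] 457 [454.  95. 179.]
250 341 [454.  38. 179.] 491 [462. 115. 179.]
262 341 [461.  37. 178.] 489 [469. 114. 179.]
274 342 [435.  33. 269.] 488 [475. 114. 179.]
286 468 [481. 105. 179.] 486 [483. 114. 178.]
298 477 [444.  67. 273.] 480 [443.  66. 274.]
```

View pics/c6.png

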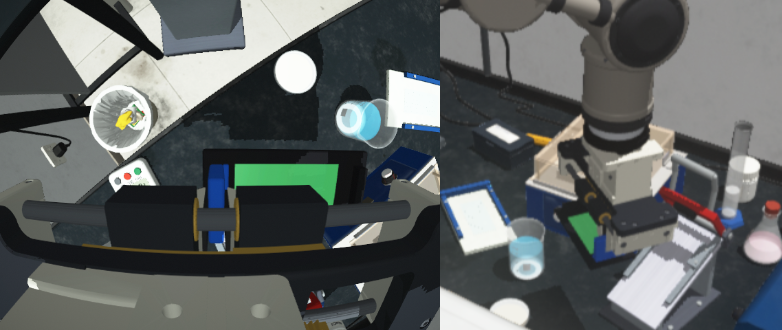

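The picture shows the plate level in the grip. Its top face is at z = 179 for a TCP of 176.4, so the underside sits about 3.4 mm below the TCP. It points the right way, towards the stage at the left.

>>> step_arm --pt "0 0.015 0.05 0 0" --pt "0 0.025 0.08 0 0" --pt "0 0.025 0.085 0 0" --pt "0 0.025 0.085 0 0" --pt "0 0.025 0.085 0 0" --pt "0 0.025 0.085 0 0" --pt "0 0.025 0.075 0 0" --pt "0 0.0104 0.0315 0 0"

```text
time: 14.4
tool_pos: [407.7, 320.4, 177.0]
tcp_rot: [3.141, -0.0, 3.047]
contact_force: [-0.2, -0.3, -1.2]
grip_width: 9.9
finger_force: 29.9
```

>>> step_arm --pt "0 0 0 0.05 0" --pt "0 0 0 0.06 0" --pt "0 0 0 0.06 0" --pt "0 0 0 0.05 0" --pt "0 0 0 0 0" --pt "0 0 0 0 0"

```text
time: 15.0
tool_pos: [409.1, 317.4, 67.5]
tcp_rot: [-3.141, -0.0, 3.046]
contact_force: [-0.1, 0.4, -1.0]
grip_width: 9.8
finger_force: 29.9
```

```bash
cat > st.py <<'E'
from h import *
o=bot.get_obs();print(o['tool_pos'],o['tcp_rot'],o['contact_force']); T=o['tool_pos']
im,W=shot('wrist');hs=cv2.cvtColor(im,cv2.COLOR_RGB2HSV);H=hs[...,0].astype(int)
cv2.imwrite('pics/w3.png',im[:,:,::-1])
a=np.radians(84.5);d=np.array([np.cos(a),np.sin(a)]);n=np.array([-d[1],d[0]])
D=W[...,:2]@d;N=W[...,:2]@n;Z=W[...,2]
print('tool d,n',T[:2]@d,T[:2]@n)
near=(D>320)&(D<520)&(N>-440)&(N<-310)
bl=(abs(H-112)<14)&(hs[...,1]>120)&near&(Z>15)&(Z<29)
gr=(abs(H-62)<13)&(hs[...,1]>120)&near
def line(nm,m):
    if m.sum()<20: print(nm,m.sum());return
    p=np.c_[D[m],N[m]];print(nm,m.sum(),'D',np.percentile(p[:,0],[3,50,97]).round(1),'N',np.percentile(p[:,1],[3,50,97]).round(1),'Z',np.median(Z[m]).round(1), 'dN/dD',np.polyfit(p[:,0],p[:,1],1)[0].round(3),'dD/dN',np.polyfit(p[:,1],p[:,0],1)[0].round(3))
line('stop',bl&(D>478)&(N<-345)&(N>-408)); line('railR',bl&(N<-405)&(D<475)&(D>375));line('railL',bl&(N>-345)&(D<475)&(D>375)); line('green',gr)
dk=near&(hs[...,2]<60)&(Z>T[2]-8)&(Z<T[2]+14)&(D>T[:2]@d+20); line('dark',dk)
E
python3 st.py
```

```text
[409.07852367 317.38849235  67.52279303] [-3.14140991e+00 -3.37369982e-04  3.04575745e+00] [-0.103002    0.36853871 -1.00161496]
tool d,n 355.13573763684053 -376.77486840823883
stop 198 D [486.7 488.8 496.1] N [-352.7 -348.7 -345.2] Z 23.7 dN/dD 0.087 dD/dN 0.155
railR 0
railL 1657 D [377.4 421.6 471.8] N [-338.4 -334.7 -331.2] Z 19.5 dN/dD -0.001 dD/dN -0.216
green 4362 D [382.9 418.6 447.1] N [-381.5 -364.  -354.9] Z 70.1 dN/dD -0.152 dD/dN -1.125
dark 5044 D [378.8 451.8 467.6] N [-384.2 -353.4 -345. ] Z 69.9 dN/dD -0.225 dD/dN -1.375
```

>>> step_arm --pt "0 0 0 0.04 0" --pt "0 0 0 0.04 0" --pt "0 0 0 0.016 0" --pt "0 0 0 0 0"

```text
time: 15.45
tool_pos: [409.1, 317.4, 19.5]
tcp_rot: [3.142, -0.0, 3.047]
contact_force: [0.5, 0.4, -1.4]
grip_width: 9.7
finger_force: 29.9
```

>>> step_arm --pt "0 0 0 0.004 0" --pt "0 0 0 0.003 0" --pt "0 0 0 0 0"

```text
time: 15.75
tool_pos: [409.3, 317.5, 16.3]
tcp_rot: [3.141, 0.001, 3.047]
contact_force: [0.1, -0.3, -1.0]
grip_width: 10.2
finger_force: 29.9
```

Still free. I'll keep lowering in small steps until it touches.

>>> step_arm --pt "0 0 0 0.002 0" --pt "0 0 0 0.002 0" --pt "0 0 0 0 0"

```text
time: 16.05
tool_pos: [409.2, 317.7, 14.8]
tcp_rot: [3.141, 0.001, 3.047]
contact_force: [-1.7, -0.9, 7.4]
grip_width: 9.9
finger_force: 30.0
```

>>> step_arm --pt "0 0 0 0.002 0" --pt "0 0 0 0 0"

```text
time: 16.25
tool_pos: [409.3, 317.7, 14.7]
tcp_rot: [3.14, 0.001, 3.047]
contact_force: [-4.9, -1.4, 15.8]
grip_width: 9.3
finger_force: 30.0
```

>>> step_arm --pt "0 0 0 -0.003 0" --pt "0.2 0 0 0 0" --pt "0.2 0 0 0 0" --pt "0.2 0 0.006 0 0" --pt "0.2 0 0.006 0 0" --pt "0.2 0 0.006 0 0" --pt "0.2 0 0.004 0 0" --pt "0.2 0 0 0 0"

```text
time: 17.05
tool_pos: [410.0, 328.7, 14.2]
tcp_rot: [3.141, 0.0, 3.047]
contact_force: [-0.9, 0.0, -0.1]
grip_width: 18.5
finger_force: 0.0
```

>>> step_arm --pt "0.2 0 0.003 0 0" --pt "0.2 0 0.003 0 0" --pt "0.2 0 0 0 0"

```text
time: 17.35
tool_pos: [410.3, 331.4, 14.3]
tcp_rot: [3.141, 0.0, 3.047]
contact_force: [-0.9, 0.7, 0.3]
grip_width: 18.3
finger_force: 0.0
```

>>> step_arm --pt "0.2 0 0.003 0 0" --pt "0.2 0 0.002 0 0" --pt "0.2 0 0 0 0"

```text
time: 17.65
tool_pos: [410.5, 333.8, 14.3]
tcp_rot: [-3.141, -0.0, 3.047]
contact_force: [-0.4, -0.6, 0.2]
grip_width: 18.4
finger_force: 0.3
```

>>> step_arm --pt "0.2 0 0.002 0 0" --pt "0.2 0 0.001 0 0" --pt "0.2 0 0 0 0"

```text
time: 17.95
tool_pos: [410.4, 333.8, 14.3]
tcp_rot: [-3.139, -0.001, 3.047]
contact_force: [0.7, -7.6, 3.1]
grip_width: 18.5
finger_force: 3.8
```

Resistance of 7.6 N with no further travel: the plate is home. I'll back off the pushing finger, rise and check.

>>> step_arm --pt "0.2 0 -0.009 0 0" --pt "0.3 0 0 0 0" --pt "0.3 0 0 0 0" --pt "0.3 0 0 -0.03 0" --pt "0.3 0 0 -0.06 0" --pt "0.3 0 0 -0.08 0" --pt "0.3 0 -0.06 -0.06 0" --pt "0.3 0 0 0 0"

```text
time: 18.75
tool_pos: [409.1, 300.5, 133.2]
tcp_rot: [3.138, 0.006, 3.046]
contact_force: [0.7, 0.2, 0.2]
grip_width: 27.4
finger_force: 0.0
```

```bash
cat > st2.py <<'E'
exec(open('st.py').read().split("dk=")[0])
for h in (16,20):
    pass
rail=(N>-344)&(N<-333)
dk=near&(hs[...,2]<70)&(Z>11)&(Z<22)&(N<-342)&(N>-412)&(D>340); line('dark',dk)
tb=(abs(H-112)<14)&(hs[...,1]>120)&(D>345)&(D<395)&(N<-345)&(N>-408)&(Z>30); line('tab',tb)
for nn in (-395,-376,-355):
    m=(abs(N-nn)<2)&near; o=np.argsort(D[m]); print(nn,[(round(x),round(zz),int(v),int(hh)) for x,zz,v,hh in zip(D[m][o],Z[m][o],hs[...,2][m][o],H[m][o]) if x>466][::6])
cv2.imwrite('pics/c7.png',cv2.resize(im[100:420,200:640],(770,560))[:,:,::-1])
print('scene red bar')
E
python3 st2.py
```

```text
[409.08568035 300.48683857 133.18885671] [3.13815347 0.00608207 3.04614941] [0.74257923 0.18136735 0.20077522]
tool d,n 338.31258165505204 -378.4019438660383
stop 968 D [486.5 489.5 496.1] N [-406.1 -375.7 -346.8] Z 23.9 dN/dD 0.063 dD/dN 0.002
railR 99 D [375.9 383.4 391.4] N [-420.4 -415.7 -414.2] Z 19.1 dN/dD -0.178 dD/dN -0.784
railL 990 D [377.4 422.2 471.7] N [-338.2 -334.7 -331.3] Z 19.5 dN/dD -0.0 dD/dN -0.045
green 4829 D [382.4 418.6 457.9] N [-397.5 -376.1 -355.6] Z 16.9 dN/dD -0.003 dD/dN -0.011
dark 4305 D [358.9 429.2 482.2] N [-406.6 -364.7 -345.2] Z 16.5 dN/dD -0.042 dD/dN -0.133
tab 989 D [362.  366.1 371.8] N [-395.7 -374.5 -355. ] Z 51.7 dN/dD 0.229 dD/dN 0.017
-395 [(466, 17, 43, 114), (468, 16, 44, 115), (469, 16, 44, 120), (470, 17, 43, 120), (472, 17, 44, 111), (473, 26, 22, 120), (474, 16, 42, 115), (474, 15, 41, 114), (475, 27, 38, 114), (475, 20, 18, 120), (475, 26, 40, 105), (476, 26, 43, 114), (478, 27, 42, 114), (478, 28, 40, 102), (480, 26, 40, 102), (481, 28, 53, 110), (486, 22, 80, 107), (487, 20, 79, 108), (488, 23, 143, 108), (488, 23, 199, 107), (49
[... 991 characters left out ...]
43, 120), (471, 17, 44, 120), (472, 17, 43, 114), (473, 17, 42, 113), (474, 24, 18, 120), (474, 23, 17, 90), (475, 16, 43, 113), (476, 20, 16, 0), (477, 17, 21, 105), (478, 26, 22, 110), (479, 17, 21, 105), (479, 16, 22, 105), (481, 26, 36, 120), (482, 17, 36, 102), (483, 17, 23, 130), (484, 17, 41, 114), (486, 17, 43, 111), (487, 19, 88, 107), (487, 21, 74, 107), (487, 24, 155, 108), (488, 23, 147, 107), (488, 24, 198, 107), (490, 24, 224, 107), (491, 23, 223, 107), (492, 24, 224, 106), (494, 25, 221, 106), (495, 24, 221, 107), (497, 23, 187, 107), (511, 1, 75, 95), (512, 0, 72, 100), (514, 1, 70, 98), (515, 1, 69, 96), (517, 0, 68, 100), (519, 1, 67, 101), (520, -1, 66, 101)]
scene red bar
```

View pics/c7.png

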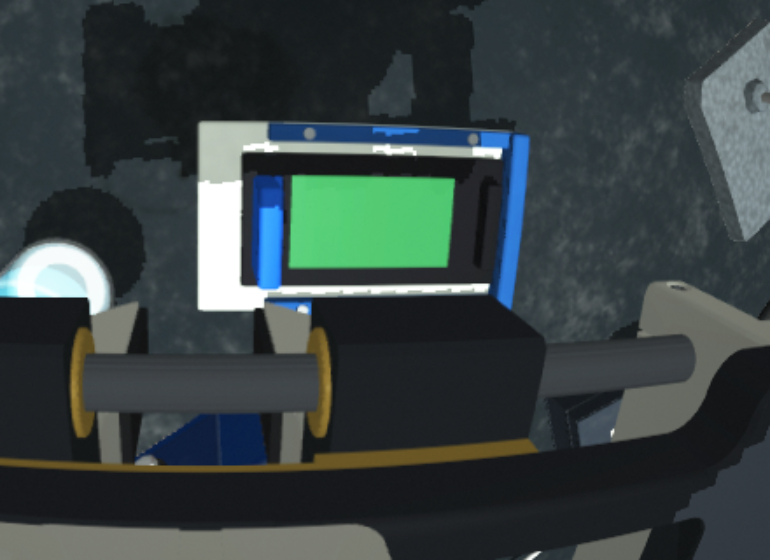

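The plate lies flat (top at z = 16.5) between the rails. Its far end is at the stop face (d ≈ 487). Now the empty bar gets closed.

>>> step_arm --pt "0.3 0 0 -0.06 0.0924" --pt "0.3 0 0 -0.06 0.0924" --pt "0.3 0 0 -0.06 0.0924" --pt "0.3 0 0 -0.06 0.0924" --pt "0.3 0 0 -0.01 0.0924" --pt "0.3 0 0 0 0.0924" --pt "0.3 0 0 0 0.0924" --pt "0.3 0 0 0 0.0924"

```text
time: 19.6
tool_pos: [407.0, 301.5, 252.7]
tcp_rot: [-3.139, -0.0, 1.88]
contact_force: [-0.2, -0.6, -0.5]
grip_width: 27.8
finger_force: 0.0
```

Run:
```python
from h import *
im,W=shot('top')
o=bot.get_obs();print(o['tool_pos'],o['tcp_rot']); T=o['tool_pos'];y=o['tcp_rot'][2]
d=np.array([627.8,72])-T[:2]; print((d@[np.cos(y),np.sin(y)]/500).round(4),(d@[np.sin(y),-np.cos(y)]/500).round(4))
S=W[...,0]*.951+W[...,1]*.309;P=-W[...,0]*.309+W[...,1]*.951
m=(W[...,2]>215)&(S>590)&(S<650)&(abs(P+125)<50);print(m.sum(),np.median(S[m]),np.median(P[m]),np.median(W[...,2][m]))
```

```text
[407.07108536 301.48644989 252.6948713 ] [-3.13940398e+00 -1.06825223e-04  1.87279684e+00]
-0.5695 0.285
282 618.4547025814898 -123.65690310208821 239.34750400483603
```

>>> step_arm --pt "0.3 -0.0712 0.0356 0 0" --pt "0.3 -0.0712 0.0356 0 0" --pt "0.3 -0.0712 0.0356 0 0" --pt "0.3 -0.0712 0.0356 0 0" --pt "0.3 -0.0712 0.0356 0 0" --pt "0.3 -0.0712 0.0356 0 0" --pt "0.3 -0.0712 0.0356 0 0" --pt "0.3 -0.0712 0.0356 0 0"

```text
time: 20.45
tool_pos: [632.0, 73.5, 252.5]
tcp_rot: [-3.14, -0.001, 1.889]
contact_force: [1.0, -0.6, 0.9]
grip_width: 27.5
finger_force: 0.0
```

>>> step_arm --pt "0.3 0 0 0 0" --pt "0.3 0 0 0 0"

```text
time: 20.65
tool_pos: [631.0, 74.1, 252.1]
tcp_rot: [-3.139, -0.002, 1.886]
contact_force: [0.2, 0.1, -1.0]
grip_width: 27.3
finger_force: 0.0
```

>>> step_arm --pt "0.3 0 -0.008 0 0" --pt "0.3 0 0 0.04 0" --pt "0.3 0 0 0.04 0" --pt "0.3 0 0 0.014 0" --pt "0.3 0 0 0 0" --pt "0 0 0 0 0" --pt "0 0 0 0 0" --pt "0 0 0 0 0"

```text
time: 21.45
tool_pos: [627.3, 73.1, 208.4]
tcp_rot: [3.14, 0.0, 1.886]
contact_force: [-1.5, 0.3, 2.7]
grip_width: 10.7
finger_force: 30.0
```

>>> step_arm --pt "0 0 0 0 0"

```text
time: 21.55
tool_pos: [627.3, 73.0, 208.4]
tcp_rot: [3.14, 0.0, 1.886]
contact_force: [-2.7, 0.3, 5.7]
grip_width: 11.0
finger_force: 30.0
```

>>> step_arm --pt "0 0 -0.009 0.0022 0" --pt "0 0 -0.0176 0.005 0" --pt "0 0 -0.0171 0.0076 0" --pt "0 0 -0.0165 0.0088 0" --pt "0 0 -0.0156 0.0103 0" --pt "0 0 -0.0146 0.0115 0" --pt "0 0 -0.0136 0.013 0" --pt "0 0 -0.0124 0.014 0"

```text
time: 22.35
tool_pos: [572.5, 55.4, 171.5]
tcp_rot: [3.138, 0.0, 1.886]
contact_force: [3.1, 2.6, 3.9]
grip_width: 10.8
finger_force: 30.0
```

>>> step_arm --pt "0 0 -0.0111 0.015 0" --pt "0 0 -0.0097 0.0158 0" --pt "0 0 -0.0084 0.0171 0" --pt "0 0 -0.0068 0.0171 0" --pt "0 0 -0.0052 0.0181 0" --pt "0 0 -0.0038 0.0181 0" --pt "0 0 -0.0026 0.0186 0" --pt "0 0 0 0.0186 0"

```text
time: 23.15
tool_pos: [548.9, 47.6, 101.1]
tcp_rot: [-3.141, -0.0, 1.886]
contact_force: [1.7, 4.6, 4.5]
grip_width: 11.2
finger_force: 30.0
```

>>> step_arm --pt "0 0 0 0.006 0" --pt "0 0 0 0.004 0" --pt "0 0 0 0 0"

```text
time: 23.45
tool_pos: [549.0, 47.6, 96.0]
tcp_rot: [-3.141, -0.0, 1.886]
contact_force: [4.0, 4.3, -1.0]
grip_width: 11.0
finger_force: 30.0
```

>>> step_arm --pt "0 0 0.0005 0.004 0" --pt "0 0 0 0.002 0" --pt "0 0 0 0 0"

```text
time: 23.75
tool_pos: [549.1, 47.7, 94.2]
tcp_rot: [-3.141, -0.0, 1.886]
contact_force: [-1.1, 3.7, 6.9]
grip_width: 10.8
finger_force: 30.0
```

>>> step_arm --pt "0 0 0 0.004 0" --pt "0 0 0 0.002 0" --pt "0 0 0 0 0"

```text
time: 24.05
tool_pos: [549.3, 47.6, 93.6]
tcp_rot: [3.141, 0.001, 1.886]
contact_force: [-7.2, 4.3, 26.2]
grip_width: 10.6
finger_force: 30.0
```

The bar hit its stop at 26 N with no more travel. I'll unload, release and rise.

>>> step_arm --pt "0 0 0 -0.004 0" --pt "0.3 0 0 0 0" --pt "0.3 0 0 0 0" --pt "0.3 0 0 0 0" --pt "0.3 0 0 -0.03 0" --pt "0.3 0 0 -0.06 0" --pt "0.3 0 0 -0.08 0" --pt "0.3 0 0 0 0"

```text
time: 24.85
tool_pos: [552.0, 47.2, 182.4]
tcp_rot: [3.134, 0.003, 1.886]
contact_force: [0.4, 0.9, 0.9]
grip_width: 27.4
finger_force: 0.0
```

Run:
```python
from h import *
o=bot.get_obs();print(o['tool_pos'],o['contact_force'],o['grip_width'])
im,W=shot('wrist'); S=W[...,0]*.951+W[...,1]*.309;P=-W[...,0]*.309+W[...,1]*.951;Z=W[...,2]
hs=cv2.cvtColor(im,cv2.COLOR_RGB2HSV)
m=(S>525)&(S<548)&(P>-122)&(P<-98)&(Z>105)&(Z<145);print('rod',m.sum(),np.median(S[m]),np.percentile(Z[m],[50,90,98]))
im,W=shot('top');z=np.load('top0.npz')
for n,(u,v) in dict(beaker=(290,290),petri=(330,322),timer=(443,260)).items():
    a,b=z['im'][v-18:v+18,u-18:u+18].astype(int),im[v-18:v+18,u-18:u+18].astype(int);print(n,abs(a-b).mean().round(2))
hs=cv2.cvtColor(im,cv2.COLOR_RGB2HSV);g=(abs(hs[...,0].astype(int)-62)<13)&(hs[...,1]>110);g[:,:172]=0;g[:,262:]=0;p=W[g];print('green',g.sum(),np.nanmedian(p,0))
```

```text
[551.98620057  47.17239941 182.43897096] [0.44192192 0.87412889 0.87627905] 27.410125592730193
rod 677 537.2490703617046 [129.57773211 130.83293586 131.38829707]
beaker 4.4
petri 4.78
timer 19.82
green 0 [nan nan nan]
  return np.nanmean(a, axis, out=out, keepdims=keepdims)
```

The rod top is at 130, so its centre is at about 124: fully closed. I'll check the timer and plate from the other camera.

Run:
```python
from h import *
im,W=shot('scene');z=np.load('scene0.npz');i0,W0=z['im'],z['W']
for n,(u,v,r) in dict(beaker=(270,265,20),petri=(257,315,12),timer=(398,381,16)).items():
    a,b=i0[v-r:v+r,u-r:u+r].astype(int),im[v-r:v+r,u-r:u+r].astype(int);print(n,abs(a-b).mean().round(2))
    s=cv2.phaseCorrelate(a.mean(2).astype(np.float32),b.mean(2).astype(np.float32));print(s)
hs=cv2.cvtColor(im,cv2.COLOR_RGB2HSV);g=(abs(hs[...,0].astype(int)-62)<13)&(hs[...,1]>110);g[:,:195]=0;g[:,275:]=0;p=W[g];print('green',len(p),np.nanmedian(p,0))
t,Wt=shot('top');z=np.load('top0.npz')
a,b=z['im'][240:280,420:465],t[240:280,420:465];print(a.mean((0,1)),b.mean((0,1)),np.nanmax(Wt[240:280,420:465,2]))
print(t[300,218],Wt[300,218])
```

```text
beaker 4.43
((-0.08444899921996551, -0.09280361275840221), 0.779445293545723)
petri 1.53
((-0.09920070910175482, -0.01794788535082148), 1.0006698391710718)
timer 0.5
((-0.022403451843800326, 0.027736742716681917), 1.0097043619025499)
green 291 [412.01042298 399.2132666   13.48786267]
[131.09166667 133.13888889 134.22111111] [131.82722222 131.74111111 131.96833333] 560.461245238406
[106 157 123] [413.86029358 379.07131049  16.06696688]
```

Everything is in place: the bystanders haven't moved, the plate is home and the bar is closed.

```bash
python3 -c "
from plant import bot
print(bot.close_job())"
```

```text
the job is handed in; nothing more can be done
None
```

The job is handed in: the plate lies flat between the stage rails with its far end against the end stop, the empty clamp bar is closed against its stop, and the petri dish, beaker and timer have not moved.

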